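# Unclip the cover of a purge-gas filter box

## Task

Open the white purge-gas filter box so its filter can be reached: feel for the orange snap tab and press it inward, gently, just until the grey cover pops up by itself; do not pry the cover. Then lift the cover clear of the box, which its black fin is for, and lay it fin up, flat, in the middle of the black mat without dropping it. Do not force the tab, the box or the cover, and leave the bottle, jar and crucible in the steel tray alone.

Things in the scene. Friction and masses are not known exactly. Their poses are not given: they have to be found in the camera images.
- box: White filter box, 130 (x) x 110 (y) x 62 mm high, fixed to the bench; origin at the centre of its underside, z up, +x points out of the wall that carries the snap tab (that wall's outer face: x = 65 mm, 57 mm high). The cover lies in a recess in its top. Steel pipe stubs 18 mm long stick out of both y walls. It and the tab bear at most 20 N from the robot.
- tab (a point): Mark fixed to the box, 98 mm from its centre along its +x, 40 mm above the bench: the middle of the orange press pad's face at its farthest out. The pad is 36 mm wide (y), 26 high (27 to 53 mm above the bench), 8 thick. Its face really stands 86 to 98 mm from the box's centre; this is not measured: find it by touch or sight. It is pressed along the box's -x; nothing else stands there.
- hook (a point): Mark fixed to the box, 52 mm from its centre along +x, 61 mm above the bench: top of the orange hook, part of the tab, lying over the cover's +x edge. The tab is a spring: 2 N to start, 2 N more per mm pressed, 11 mm travel. After 2 to 4.5 mm, at 6 to 13 N, the hook lets the cover go; above 20 N plastic breaks.
- lip (a point): Mark fixed to the box, 55 mm from its centre along -x, 65 mm above the bench: edge of the lip that overlaps the cover's tongue by 2.5 mm (+-1). The popped-up cover comes off most easily if drawn some 12 mm along the box's +x while raised 7 mm, which frees the tongue, then lifted straight up. Forces between cover and box must stay below 25 N.
- cover: Loose grey cover, 112 x 96 x 5 mm, about 150 g, flat underneath; origin at the centre of its underside, axes as the box's while it is on (z up, +x to the tab edge). Clipped, its underside is 54 mm above the bench. The hook comes up through a window behind its +x edge.
- cover_fin (a point): Centre of the black grip fin on the cover, 18 mm above the cover's underside over its middle. Fin: 44 mm long (cover x), 14 mm wide (cover y), 26 mm high, standing 5 to 31 mm above the underside; grip it across its width from above.
- cover_edge (a point): Middle of the cover's top face at its +x (tab) edge, 54 mm from its centre along x; 59 mm above the bench when clipped. Once unhooked, spring pins push this edge up about 13 mm (the cover tilts 7 degrees about y, its tongue stays under the lip), and the hook springs back below it, so it stays up when the tab is let go.
- mat: Black rubber mat, 200 x 170 x 3 mm, fixed; origin at the centre of its underside, z up. Left or right of the box.
- tray: Steel tray, 150 x 130 x 22 mm, fixed, on the other side of the box; origin at the centre of its underside. Holds the three bystanders.
- bottle: Loose amber glass bottle, 38 mm across, 85 mm high, standing in the tray; origin at the centre of its underside.
- jar: Loose glass jar, 44 mm across, 50 mm high, in the tray; origin at the centre of its underside.
- crucible: Loose white ceramic crucible, 36 mm across, 30 mm high, in the tray; origin at the centre of its underside.
Things that resemble listed ones, but are neither listed nor needed, are in the scene too. Several things look just like the box: the one meant starts nearest to the robot's base. Leave any purple or red look-alike of the cover alone.

How it is judged:
On the way, in this order (a step that is already met when the one before it is completed fails the run):
1. the cover's tab edge has popped up by itself (not touched by the fingers) with its tongue still in the box (z of cover_edge in the frame of box above 0.0665 m and horizontal distance between cover and box below 0.012 m and contact force between the fingers and cover below 0.3 N), for 0.2 s.
2. the cover is lifted clear of the box (height (world z) of cover above 0.085 m), for 0.1 s.
At the end, for the whole second after the job is handed in: The cover lies still, fin up and flat (within 0.08 rad, underside within 4 mm of the mat's top), its centre within 50 mm of the mat's centre (horizontal distance between cover and mat below 0.05 m and height (world z) of cover between 0.001 and 0.007 m and angle between cover's own z axis and vertical below 0.08 rad and linear speed of cover below 0.02 m/s); the robot touches nothing.
It fails at once if the robot presses the box or its snap tab with more than 20 N (contact force between the arm and box above 20 N).
It fails at once if the fingers press the box or its snap tab with more than 20 N (contact force between the fingers and box above 20 N).
It fails at once if the cover is forced against the box or its hook with more than 25 N (contact force between cover and box above 25 N).
It fails at once if the cover is let go in the air, more than 25 mm above the mat (horizontal distance between cover and box above 0.13 m and height (world z) of cover above 0.028 m and contact force between the fingers and cover below 0.01 N).
It fails at once if the bottle, jar or crucible is moved by more than 15 mm (distance of any of bottle, jar, crucible from where it was at the start of the episode above 0.015 m).
It also fails if it takes over 51 s, if anything falls off the work surface, if the arm or the gripper's body presses on something with over 40 N, if the wrist force passes 120 N, or if a joint passes its speed limit or range.

## Robot

A 6-joint arm with a two-finger parallel gripper is mounted at the origin on the work surface. World frame = base frame: x ahead of the robot, y to its left, z up, the work surface at z = 0. Lengths are in m, angles in rad, forces in N, time in s.
With the tool pointing down it reaches from about 0.35 to 0.925 m from the base axis. Payload 6.4 kg.
Tool frame: the origin (TCP) lies midway between the tips of the shut fingers; the grasp point (between the pads) lies 19 mm behind it; z points along the fingers, y is the line along which they close (so a half turn about z gives the same grasp; the last joint's range is limited). The gripper opens to 85 mm and grips with 20 to 120 N. Pads are 22 mm wide; open, the fingers measure 114 mm over their backs; the gripper's body (76 mm by 85 mm) begins 54 mm behind the grasp point. The pads swing forward as they close: fully open they stand 13 mm farther back than shut.
Start: joints at [-1.479, 0.245, 1.558, -0, 1.339, -0.174], TCP at [0.171, -0.627, 0.231] pointing down, gripper open.
Joint ranges: [-3.13, 3.13], [-1.02, 2.26], [0.13, 2.54], [-0.95, 4.09], [0.21, 2.88], [-2.74, 2.74]. Speed limits (rad/s): [2.57, 2.57, 3.14, 3.14, 3.14, 3.14].

## Interface

Orientations are given as a unit quaternion [x, y, z, w].
In Python, from workcell import arm gives the robot as it stands.
- The arm moves only by the tool carry_out, never from a script. Its argument "increments" is a list of rows, each a list of 7 numbers: the shift along the tool's x, y, z in mm, then the turn, a rotation vector about the tool's x, y, z in rad, then the finger opening in mm, from 0 to 85.4. A call has 1 to 20 rows; each row shifts and turns the commanded pose from where the row before left it, along the tool's axes as they then stand; what a row does not reach is not made up. A row lasts 1/10 s, in which the tool goes at most 50 mm and 8.59 degrees, less where a joint would pass 70% of its speed; a pose out of reach is approached as far as the arm can. A call is refused whole if a number of a shift passes 50 or a number of a turn 0.15, either way. A call with a gripper value outside its range is refused whole. The fingers move at their own pace and stop on an object; "newtons" is the grip in N (left out, the last holds). Time passes only in rows, so rows that do not move let the fingers close. It gives the time, the measured TCP pose, the force, the opening and the grip force at its end, in the units of the state.
- arm.get_obs(): the state, without advancing time (a new reading comes with each control period).
- arm.camera(name): name is "side" or "top"; returns (picture, depth): 400x640x3 uint8, blue, green, red; 400x640 float32, m along the optical axis (not along the pixel's ray), 0 where there is no reading.
- arm.camera_params(name): a dict with "fx", "fy", "cx", "cy" (pixels), "dist_coeffs" ([k1, k2, p1, p2, k3] as OpenCV has them; the pictures are not rectified), "world_to_cam" (4x4, takes a point from world to camera coordinates). Camera axes: x right, y up, looking along -z (the intrinsics and any distortion apply to the point x, -y, -z); pixel columns grow to the right and rows downward; lengths in m; the calibration is good to about 2 mm. A picture is of the moment at which its call begins. camera_params takes no time and is no camera call.
- arm.finish_job(): hands the job in; it is judged then, once.
Trained networks look in the newest picture that a camera, given by its name, has taken for a name from the list of things; names that differ only in an ending like _2 or _b are one class to them, and where a whole thing is asked for, a point or a joint stands for the part that bears it (a point fixed in the world has none). Each returns a list of dicts, best first, with "score" (0 to 1); they miss things now and then, are a little off and sometimes report something else, mostly with a low value. They report only what shows in the picture. A call takes as long as a camera call. They do not tell look-alikes from the thing itself.
- arm.outline_of(camera, target): "pixels" (400x640 bool, what is visible of it) and "uv" ([column, row] in pixels, amid what is visible of it).
The state is a dict: "t": time; "qpos": joint angles; "qvel": joint speeds; "joint_torque": joint torques, N m; "tool_pos": TCP position; "tool_rot": TCP orientation; "force": force on the tool from outside, world axes, zero at the start; "wrist_torque": the same for the moment, N m; "opening": opening from 0.0 (shut) to 1.0 (fully open); "gripper_force": force on a finger pad.
Only numpy, scipy, OpenCV 4.12 (cv2) and the standard library are available. Lean on these libraries where they do the work, as an engineer would, in place of code of your own. Each camera call takes 0.05 s, during which the arm holds its last target. There are 200 camera calls.

## Working session

There is one attempt and no reset: what is moved stays moved. The work goes in short steps, Python scripts to look and compute and a tool call to move; the robot and the scene stay as the last step left them, time stands still between calls to the robot, and variables do not carry over. Pictures are saved under pics/ and viewed, at most 10 in all, crops included, and the job is handed in when it is done.

Besides the shell and the picture viewer there is one more tool, called as a command line: name --pt "numbers of a row" for each row, then --argument value for the rest. carry_out: Moves the arm, as the interface text tells. Its arguments: {"type":"object","properties":{"increments":{"type":"array"},"newtons":{"type":"number"}},"required":["increments"]}

```bash
mkdir -p pics; cat > h.py <<'E'
import numpy as np, cv2
from workcell import arm
def pts(name, depth, mask):
    p=arm.camera_params(name); K=np.array([[p['fx'],0,p['cx']],[0,p['fy'],p['cy']],[0,0,1.]])
    v,u=np.nonzero(mask&(depth>0)); d=depth[v,u]
    n=cv2.undistortPoints(np.stack([u,v],1).astype(np.float64)[:,None],K,np.array(p['dist_coeffs'],float))[:,0]
    c=np.stack([n[:,0]*d,-n[:,1]*d,-d,np.ones(len(d))],1)
    return (c@np.linalg.inv(np.array(p['world_to_cam'])).T)[:,:3]
E
python3 - <<'E'
from h import *
for n in ("top","side"):
    im,d=arm.camera(n); cv2.imwrite(f"pics/{n}0.png",im); np.save(f"{n}0.npy",d)
    for t in ("box","tab","cover","cover_fin","mat","tray","bottle","jar","crucible"):
        for r in arm.outline_of(n,t)[:6]:
            P=pts(n,d,r['pixels']); 
            if len(P)<3: continue
            q=cv2.minAreaRect(P[:,:2].astype(np.float32))
            print(n,t,round(r['score'],2),np.round(r['uv']),np.round(np.median(P,0),3),"z",np.round(np.percentile(P[:,2],[5,95]),3),np.round(q[0],3),np.round(q[1],3),round(q[2],1))
print(arm.get_obs())
E
```

```text
top box 0.8 [335. 123.] [ 0.7   -0.042  0.037] z [0.002 0.064] [ 0.705 -0.038] [0.155 0.152] 41.0
top box 0.7 [252. 110.] [0.751 0.195 0.037] z [0.002 0.064] [0.77  0.195] [0.167 0.145] 16.7
top tab 0.92 [256. 110.] [0.752 0.195 0.037] z [0.002 0.064] [0.768 0.198] [0.165 0.136] 18.0
top tab 0.77 [335. 124.] [ 0.7   -0.044  0.038] z [0.003 0.064] [ 0.707 -0.041] [0.152 0.148] 39.2
top tab 0.65 [313. 227.] [0.42  0.039 0.059] z [0.004 0.066] [0.457 0.031] [0.131 0.163] 89.1
top cover 0.85 [310. 206.] [0.452 0.037 0.059] z [0.055 0.083] [0.457 0.041] [0.112 0.098] 24.5
top cover 0.71 [218. 308.] [0.181 0.296 0.004] z [-0.     0.028] [0.179 0.295] [0.117 0.098] 51.8
top cover 0.61 [376. 241.] [ 0.36  -0.143  0.005] z [0.001 0.03 ] [ 0.357 -0.149] [0.094 0.113] 67.4
top cover_fin 0.93 [306. 206.] [0.452 0.038 0.059] z [0.055 0.082] [0.457 0.041] [0.114 0.1  ] 24.5
top cover_fin 0.82 [374. 236.] [ 0.362 -0.143  0.005] z [0.001 0.03 ] [ 0.358 -0.15 ] [0.094 0.111] 68.2
top cover_fin 0.8 [220. 309.] [0.18  0.296 0.004] z [0.    0.028] [0.179 0.296] [0.115 0.098] 51.3
top tray 0.96 [423. 191
[... 1967 characters left out ...]
79.3
{'t': 1.0, 'qpos': array([-1.47908612e+00,  2.45096417e-01,  1.55777897e+00,  1.64456757e-06,
        1.33866625e+00, -1.74085480e-01]), 'qvel': array([ 0.00031474,  0.00014216,  0.00017716,  0.00092194, -0.00031352,
       -0.00219843]), 'joint_torque': array([-1.03575145e-03, -4.29530954e+01, -3.26430309e+01, -1.89151710e-04,
        5.03756310e-04,  7.32268177e-06]), 'tool_pos': array([ 0.17075799, -0.6271994 ,  0.23130387]), 'tool_rot': array([ 9.91182096e-01,  1.32506798e-01, -2.50770723e-07,  2.55195271e-05]), 'force': array([ 0.01934603,  1.34235022, -0.44749575]), 'wrist_torque': array([ 0.03104139, -0.06052525,  0.04642446]), 'gripper_force': 0.0, 'opening': 1.0021102828023538}
```

View pics/top0.png

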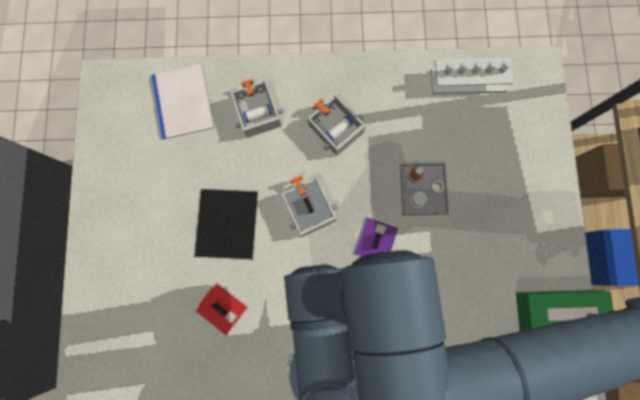

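View pics/side0.png

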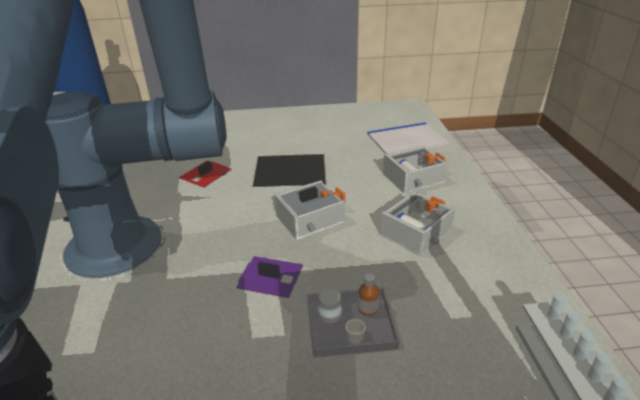

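The top view shows the wanted box at (309, 206), with its orange tab at (297, 183) pointing away from the base. The black mat is at (227, 224) and the tray at (424, 190). The side view agrees, with the tab at (340, 194). Next I refine the box pose, tab face and mat.

```bash
python3 - <<'E'
from h import *
for n in ("top","side"):
    im=cv2.imread(f"pics/{n}0.png"); d=np.load(f"{n}0.npy")
    hsv=cv2.cvtColor(im,cv2.COLOR_BGR2HSV)
    P=pts(n,d,np.ones(d.shape,bool)); m=d>0
    H=hsv[m]
    # white rim/box top + cover plate: z .053-.068 near the box
    near=np.hypot(P[:,0]-.457,P[:,1]-.041)<.13
    orange=(H[:,0]<15)&(H[:,1]>130)&near&(P[:,2]>.02)
    top=near&(P[:,2]>.052)&(P[:,2]<.072)&(H[:,1]<110)
    q=cv2.minAreaRect(P[top][:,:2].astype(np.float32)); print(n,"boxtop",np.round(q[0],4),np.round(q[1],3),round(q[2],2))
    fin=near&(P[:,2]>.078); F=P[fin]
    q2=cv2.minAreaRect(F[:,:2].astype(np.float32)); print("fin",F.mean(0).round(4),q2, np.percentile(F[:,2],[50,95]))
    a=np.radians(q[2] if q[2]<45 else q[2]-90); c=np.array(q[0])
    R=np.array([[np.cos(a),np.sin(a)],[-np.sin(a),np.cos(a)]])
    O=P[orange]; L=np.c_[(O[:,:2]-c)@R.T,O[:,2]]; print("orange local",len(L),np.percentile(L,[0,5,50,95,100],axis=0).round(4))
    pad=L[(L[:,0]>.07)];print(pad.round(3)[::max(1,len(pad)//25)].tolist())
    blk=(H[:,2]<60)&(P[:,2]<.012)&(P[:,2]>-.005)&(np.hypot(P[:,0]-.41,P[:,1]-.25)<.16)&(P[:,1]>.13)
    q=cv2.minAreaRect(P[blk][:,:2].astype(np.float32)); print("mat",np.round(q[0],4),np.round(q[1],3),q[2],P[blk].mean(0))
E
```

```text
top boxtop [0.4662 0.0454] [0.156 0.11 ] 23.6
fin [0.4542 0.0403 0.0844] ((0.4546738862991333, 0.04053877294063568), (0.043414101004600525, 0.013749671168625355), 23.1534481048584) [0.08472653 0.08792617]
orange local 87 [[ 0.0257 -0.0152  0.0303]
 [ 0.0271 -0.0111  0.0459]
 [ 0.0627 -0.0009  0.0525]
 [ 0.0758  0.0082  0.064 ]
 [ 0.0778  0.0137  0.0658]]
[[0.078, -0.013, 0.049], [0.076, -0.015, 0.053], [0.076, -0.006, 0.055], [0.076, -0.009, 0.052], [0.074, -0.011, 0.055], [0.073, -0.014, 0.052], [0.077, -0.0, 0.051], [0.075, -0.003, 0.053], [0.074, -0.005, 0.054], [0.072, -0.008, 0.056], [0.072, -0.01, 0.052], [0.072, -0.013, 0.048], [0.076, 0.006, 0.054], [0.075, 0.004, 0.052], [0.074, 0.001, 0.054], [0.072, -0.001, 0.055], [0.071, -0.004, 0.054], [0.071, -0.007, 0.049], [0.071, -0.009, 0.042], [0.077, 0.012, 0.049], [0.074, 0.01, 0.056], [0.074, 0.007, 0.05], [0.072, 0.005, 0.055], [0.072, 0.002, 0.049], [0.071, -0.0, 0.05], [0.071, -0.009, 0.03], [0.073, 0.014, 0.054], [0.072, 0.011, 0.054], [0.071, 0.009, 0.051], [0.071, 0.006, 0.046]]
mat [0.4196 0.2818] [0.162 0.191] 85.797874
[... 890 characters left out ...]
 [0.073, -0.007, 0.05], [0.071, -0.014, 0.055], [0.075, -0.012, 0.052], [0.07, -0.006, 0.048], [0.072, -0.009, 0.048], [0.071, -0.014, 0.052], [0.073, -0.015, 0.052], [0.074, -0.018, 0.053], [0.071, -0.01, 0.047], [0.07, -0.016, 0.05], [0.073, -0.015, 0.049], [0.073, -0.02, 0.052], [0.071, -0.014, 0.046], [0.071, -0.019, 0.049], [0.074, -0.019, 0.048], [0.07, -0.011, 0.042], [0.071, -0.014, 0.043], [0.072, -0.018, 0.045], [0.073, -0.02, 0.046], [0.07, -0.011, 0.039], [0.07, -0.015, 0.041], [0.072, -0.018, 0.042], [0.076, -0.015, 0.039], [0.07, -0.015, 0.038], [0.072, -0.017, 0.039], [0.075, -0.018, 0.038]]
mat [0.4202 0.2807] [0.166 0.191] 85.65348815917969 [0.41784151 0.27799229 0.00352249]
```

carry_out --pt "0 0 0 0 0 -0.142 0" --pt "36.7 -27.8 0 0 0 0 0" --pt "36.7 -27.8 0 0 0 0 0" --pt "36.7 -27.8 0 0 0 0 0" --pt "36.7 -27.8 0 0 0 0 0" --pt "36.7 -27.8 0 0 0 0 0" --pt "36.7 -27.8 0 0 0 0 0" --pt "36.7 -27.8 0 0 0 0 0" --pt "36.7 -27.8 0 0 0 0 0" --pt "36.7 -27.8 0 0 0 0 0" --pt "36.7 -27.8 0 0 0 0 0" --pt "36.7 -27.8 0 0 0 0 0" --pt "36.7 -27.8 0 0 0 0 0" --pt "36.7 -27.8 0 0 0 0 0" --pt "36.7 -27.8 0 0 0 0 0" --pt "36.7 -27.8 0 0 0 0 0" --pt "36.7 -27.8 0 0 0 0 0" --pt "36.7 -27.8 0 0 0 0 0" --pt "36.7 -27.8 0 0 0 0 0" --pt "0 0 0 0 0 0 0" --newtons 20

```text
t: 3.0
tool_pos: [0.5801, 0.0982, 0.2312]
tool_rot: [0.979, 0.205, 0.0, -0.0]
force: [-0.7, -1.1, -0.2]
opening: -0.001
gripper_force: 0.0
```

carry_out --pt "0 3.5 30 0 0 0 0" --pt "0 0 40 0 0 0 0" --pt "0 0 40 0 0 0 0" --pt "0 0 40 0 0 0 0" --pt "0 0 30 0 0 0 0" --pt "0 0 15 0 0 0 0" --pt "-5 0 3 0 0 0 0" --pt "-5 0 0 0 0 0 0" --pt "-4 0 0 0 0 0 0" --pt "0 0 0 0 0 0 0" --pt "0 0 0 0 0 0 0" --pt "0 0 0 0 0 0 0"

```text
t: 4.2
tool_pos: [0.5678, 0.0854, 0.0341]
tool_rot: [0.979, 0.203, 0.001, 0.0]
force: [0.1, 0.1, 0.7]
opening: 0.001
gripper_force: 0.0
```

```bash
python3 - <<'E'
from h import *
im,d=arm.camera("side"); cv2.imwrite("pics/s1.png",cv2.resize(im[130:290,220:460],(720,480)))
o=arm.get_obs(); print(o['tool_pos'],o['force'],o['t'])
E
```

```text
[0.56771656 0.08542203 0.0338735 ] [ 0.30144001  0.16390303 -0.8854936 ] 4.25
```

View pics/s1.png

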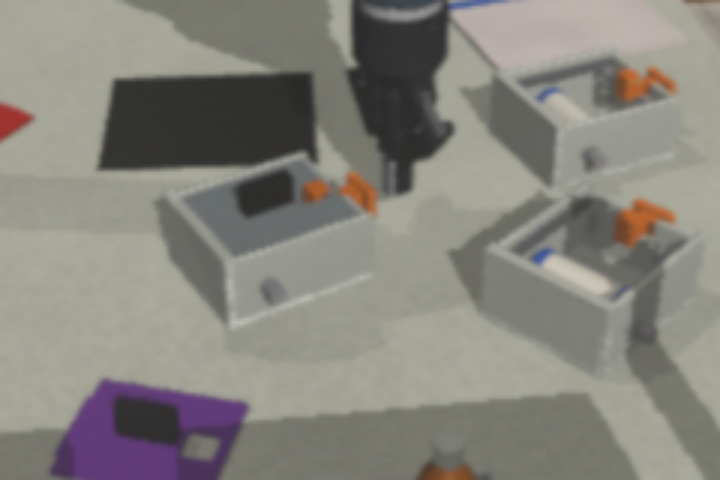

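The crop shows the shut fingers (405, 185) just short of the orange pad (360, 193), with a small gap. I'll feel for it in small steps.

carry_out --pt "-3 -2 0 0 0 0 0" --pt "-3 0 0 0 0 0 0" --pt "-2 0 0 0 0 0 0" --pt "-1 0 0 0 0 0 0" --pt "-1 0 0 0 0 0 0" --pt "-1 0 0 0 0 0 0" --pt "-1 0 0 0 0 0 0" --pt "0 0 0 0 0 0 0" --pt "0 0 0 0 0 0 0"

```text
t: 5.15
tool_pos: [0.5555, 0.0825, 0.0333]
tool_rot: [0.979, 0.202, 0.0, 0.0]
force: [-0.4, 0.5, -0.7]
opening: -0.001
gripper_force: 0.0
```

carry_out --pt "-1 0 0 0 0 0 0" --pt "-1 0 0 0 0 0 0" --pt "-1 0 0 0 0 0 0" --pt "0 0 0 0 0 0 0" --pt "0 0 0 0 0 0 0"

```text
t: 5.65
tool_pos: [0.5527, 0.0813, 0.0333]
tool_rot: [0.979, 0.202, 0.0, 0.0]
force: [-0.7, -0.2, -0.0]
opening: 0.003
gripper_force: 0.0
```

carry_out --pt "-1 0 0 0 0 0 0" --pt "-1 0 0 0 0 0 0" --pt "0 0 0 0 0 0 0" --pt "0 0 0 0 0 0 0"

```text
t: 6.05
tool_pos: [0.5513, 0.0806, 0.0335]
tool_rot: [0.979, 0.202, 0.001, -0.0]
force: [2.8, 1.9, -0.9]
opening: -0.0
gripper_force: 1.4
```

carry_out --pt "-1 0 0 0 0 0 0" --pt "-1 0 0 0 0 0 0" --pt "0 0 0 0 0 0 0" --pt "0 0 0 0 0 0 0"

```text
t: 6.45
tool_pos: [0.5498, 0.0799, 0.0336]
tool_rot: [0.979, 0.202, 0.001, -0.0]
force: [4.8, 3.2, -1.4]
opening: -0.003
gripper_force: 2.7
```

carry_out --pt "-1 0 0 0 0 0 0" --pt "0 0 0 0 0 0 0" --pt "0 0 0 0 0 0 0"

```text
t: 6.75
tool_pos: [0.5492, 0.0796, 0.0337]
tool_rot: [0.979, 0.202, 0.002, -0.0]
force: [5.6, 2.9, -3.3]
opening: -0.006
gripper_force: 3.3
```

```bash
cat > cov.py <<'E'
from h import *
def cov(n="side"):
    im,d=arm.camera(n); P=pts(n,d,np.ones(d.shape,bool))
    H=cv2.cvtColor(im,cv2.COLOR_BGR2HSV)[d>0]; a=.41
    L=np.c_[(P[:,:2]-[.456,.0405])@np.array([[np.cos(a),-np.sin(a)],[np.sin(a),np.cos(a)]]),P[:,2]]
    for lo,hi in((-.04,-.03),(.01,.02),(.03,.04)):
        s=(abs(L[:,1])<.035)&(abs(L[:,1])>.016)&(L[:,0]>lo)&(L[:,0]<hi)&(L[:,2]>.04)&(L[:,2]<.08)
        print(lo,s.sum(),np.percentile(L[s,2],[25,50,75]).round(4) if s.any() else None)
    s=(abs(L[:,1])<.03)&(abs(L[:,0])<.05)&(L[:,2]>.077); print("fin",L[s].mean(0).round(4),np.percentile(L[s,2],95).round(4))
    return im
if __name__=="__main__":
    cov(); o=arm.get_obs(); print(o['t'],o['force'],o['tool_pos'])
E
python3 cov.py
```

```text
-0.04 38 [0.0588 0.0597 0.0606]
0.01 23 [0.0586 0.0593 0.0606]
0.03 24 [0.0593 0.0603 0.0607]
fin [-0.0045  0.0007  0.3592] 0.4307
6.8 [ 6.39780998  3.22373352 -2.47638388] [0.54922729 0.07966146 0.03369927]
```

Still clipped at about 7 N. I'll continue in 1 mm steps.

carry_out --pt "-1 0 0 0 0 0 0" --pt "0 0 0 0 0 0 0" --pt "0 0 0 0 0 0 0"

```text
t: 7.1
tool_pos: [0.5486, 0.0793, 0.0338]
tool_rot: [0.979, 0.202, 0.002, -0.0]
force: [7.3, 3.2, -2.8]
opening: -0.002
gripper_force: 3.9
```

```bash
python3 cov.py
```

```text
-0.04 44 [0.0603 0.0613 0.0618]
0.01 20 [0.0669 0.0675 0.0683]
0.03 28 [0.0696 0.0705 0.0711]
fin [-0.0051  0.0004  0.355 ] 0.4303
7.15 [ 6.3058784   4.07003215 -3.10346772] [0.54861437 0.07935345 0.03378729]
```

carry_out --pt "-1 0 0 0 0 0 0" --pt "0 0 0 0 0 0 0" --pt "0 0 0 0 0 0 0"

```text
t: 7.45
tool_pos: [0.548, 0.0791, 0.0339]
tool_rot: [0.979, 0.202, 0.003, -0.0]
force: [7.8, 4.0, -4.7]
opening: 0.001
gripper_force: 4.5
```

```bash
python3 cov.py
```

```text
-0.04 41 [0.0608 0.0615 0.0622]
0.01 24 [0.0668 0.0676 0.0683]
0.03 32 [0.0697 0.0705 0.0714]
fin [-5.500e-03  3.000e-04  3.549e-01] 0.43
7.5 [ 7.79066943  4.65345766 -3.42440294] [0.54804533 0.07906498 0.03387875]
```

The cover popped at about 8 N and its edge is now about 72 mm up. I'll back off and rise.

carry_out --pt "3 0 0 0 0 0 0" --pt "6 0 0 0 0 0 0" --pt "8 0 0 0 0 0 0" --pt "3 0 -20 0 0 0 0" --pt "0 0 -40 0 0 0 0" --pt "0 0 -40 0 0 0 40" --pt "0 0 -40 0 0 0 40" --pt "0 0 -20 0 0 0 40" --pt "0 0 0 0 0 0 40" --pt "0 0 0 0 0 0 40"

```text
t: 8.5
tool_pos: [0.5643, 0.0864, 0.1927]
tool_rot: [0.979, 0.202, -0.001, -0.0]
force: [0.3, 1.2, -0.9]
opening: 0.47
gripper_force: 0.0
```

```bash
python3 - <<'E'
from cov import *
a=.41; C=np.array([[np.cos(a),-np.sin(a)],[np.sin(a),np.cos(a)]])
for n in("side","top"):
    im=cov(n); cv2.imwrite(f"pics/{n}2.png",im); im,d=arm.camera(n)
    P=pts(n,d,np.ones(d.shape,bool)); V=im.max(2)[d>0]
    L=np.c_[(P[:,:2]-[.456,.0405])@C,P[:,2]]
    s=(abs(L[:,1])<.03)&(abs(L[:,0])<.04)&(L[:,2]>.078)&(L[:,2]<.105)
    F=L[s]; print(n,s.sum(),F.mean(0).round(4)) 
    if s.any(): print(cv2.minAreaRect(F[:,:2].astype(np.float32)),np.percentile(F,[3,50,97],axis=0).round(4), "slope",np.polyfit(F[F[:,2]>.086,0],F[F[:,2]>.086,2],1))
    for r in arm.outline_of(n,"mat")[:1]:
        M=pts(n,d,r['pixels']); print("mat",cv2.minAreaRect(M[:,:2].astype(np.float32)))
o=arm.get_obs();print(o['t'],o['tool_pos'],o['tool_rot'],o['force'],o['opening'])
E
```

```text
-0.04 39 [0.0603 0.0612 0.0619]
0.01 22 [0.0665 0.0683 0.0694]
0.03 28 [0.0694 0.07   0.0713]
fin [ 0.007  -0.0071  0.4431] 0.5004
side 148 [-0.0019 -0.004   0.0876]
((-0.002562573179602623, -0.0006801141425967216), (0.043421875685453415, 0.01891724392771721), 4.228936672210693) [[-0.0227 -0.0098  0.0787]
 [-0.0015 -0.0052  0.0884]
 [ 0.0188  0.005   0.0942]] slope [0.10565989 0.09043855]
mat ((0.4155491590499878, 0.23259782791137695), (0.2771701216697693, 0.20385704934597015), 85.24154663085938)
-0.04 53 [0.0596 0.0608 0.0625]
0.01 49 [0.0658 0.0672 0.0682]
0.03 35 [0.0693 0.0709 0.072 ]
fin [0.0093 0.0067 0.4802] 0.5283
top 86 [-0.0051  0.0007  0.0907]
((-0.005020277574658394, 0.0006583794020116329), (0.013690273277461529, 0.04266316443681717), 89.31182861328125) [[-0.0251 -0.0059  0.0859]
 [-0.0051  0.0006  0.0908]
 [ 0.0148  0.0072  0.0965]] slope [0.12103466 0.09161353]
mat ((0.4214223027229309, 0.31446996331214905), (0.10756862908601761, 0.2022724151611328), 84.52464294433594)
8.8 [0.56393918 0.08644536 0.1918588 ] [ 9.79288430e-01  2.02466025e-01 -1.26042565e-03 -3.02278337e-04] [ 0.53343046 -0.48937451 -0.13313612] 0.46696817660373074
```

carry_out --pt "-30 -1 0 0 0 0 40" --pt "-40 0 0 0 0 0 40" --pt "-40 0 0 0 0 0 40" --pt "-24.5 0 0 0 0 0 40" --pt "0 0 0 0 0.122 0 40" --pt "0 0 30 0 0 0 40" --pt "0 0 40 0 0 0 40" --pt "0 0 15 0 0 0 40" --pt "0 0 0 0 0 0 40" --pt "0 0 0 0 0 0 40" --pt "0 0 0 0 0 0 40"

```text
t: 9.9
tool_pos: [0.4513, 0.0379, 0.1103]
tool_rot: [0.977, 0.202, 0.061, -0.012]
force: [0.4, -0.3, -0.6]
opening: 0.468
gripper_force: 0.0
```

```bash
python3 - <<'E'
from cov import *
from scipy.spatial.transform import Rotation as R
o=arm.get_obs(); p=np.array(o['tool_pos'])-[.456,.0405,0]; a=.41
print(o['t'],p[0]*np.cos(a)+p[1]*np.sin(a),-p[0]*np.sin(a)+p[1]*np.cos(a),p[2],R.from_quat(o['tool_rot']).as_matrix().round(4),o['force'])
im,d=arm.camera("side"); cv2.imwrite("pics/s3.png",cv2.resize(im[130:290,220:460],(720,480)))
E
```

```text
9.9 -0.00537838044697274 -0.00047752344245360423 0.11027700026813109 [[ 0.9109  0.3966  0.1141]
 [ 0.3937 -0.918   0.0478]
 [ 0.1237  0.0014 -0.9923]] [ 0.4155304  -0.26425703 -0.56239401]
```

View pics/s3.png

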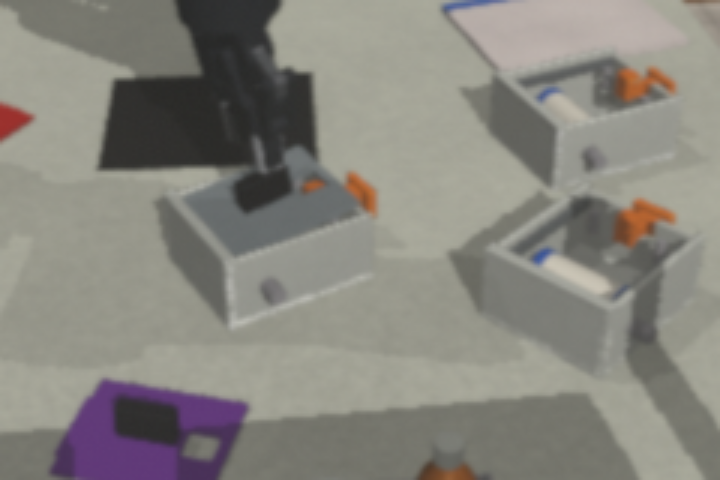

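The fingers sit over the fin (262, 190) with matching tilt. Now I descend and close.

carry_out --pt "-1.7 0 15 0 0 0 40" --pt "0 0 15 0 0 0 40" --pt "0 0 8 0 0 0 40" --pt "0 0 4 0 0 0 40" --pt "0 0 0 0 0 0 40" --pt "0 0 0 0 0 0 20" --pt "0 0 0 0 0 0 16" --pt "0 0 0 0 0 0 5" --pt "0 0 0 0 0 0 5" --pt "0 0 0 0 0 0 5" --pt "0 0 0 0 0 0 5" --newtons 40

```text
t: 11.05
tool_pos: [0.4539, 0.0395, 0.0676]
tool_rot: [0.977, 0.202, 0.06, -0.012]
force: [-1.6, 1.4, 5.6]
opening: 0.153
gripper_force: 43.1
```

carry_out --pt "0.8 0 -0.35 0 0 0 5" --pt "0.8 0 -0.35 0 0 0 5" --pt "0.8 0 -0.35 0 0 0 5" --pt "0.8 0 -0.35 0 0 0 5" --pt "0 0 0 0 0 0 5"

```text
t: 11.55
tool_pos: [0.456, 0.0408, 0.0685]
tool_rot: [0.977, 0.202, 0.06, -0.012]
force: [-0.0, -0.5, -1.9]
opening: 0.156
gripper_force: 42.1
```

carry_out --pt "0.8 0 -0.35 0 0 0 5" --pt "0.8 0 -0.35 0 0 0 5" --pt "0.8 0 -0.35 0 0 0 5" --pt "0.8 0 -0.35 0 0 0 5" --pt "0 0 0 0 0 0 5"

```text
t: 12.05
tool_pos: [0.4591, 0.0419, 0.0707]
tool_rot: [0.977, 0.202, 0.06, -0.012]
force: [0.8, 0.2, -1.1]
opening: 0.154
gripper_force: 42.1
```

Forces are tiny, so I continue.

carry_out --pt "1.1 0 -0.5 0 0 0 5" --pt "1.1 0 -0.5 0 0 0 5" --pt "1.1 0 -0.5 0 0 0 5" --pt "1.1 0 -0.5 0 0 0 5" --pt "1.1 0 -0.5 0 0 0 5" --pt "1.1 0 -0.5 0 0 0 5" --pt "0 0 0 0 0 0 5"

```text
t: 12.75
tool_pos: [0.4648, 0.0443, 0.0745]
tool_rot: [0.977, 0.202, 0.06, -0.012]
force: [-0.4, -0.1, -0.5]
opening: 0.155
gripper_force: 42.1
```

carry_out --pt "0.3 0 -2 0 0 0 5" --pt "0.3 0 -2 0 0 0 5" --pt "0.3 0 -2 0 0 0 5" --pt "0.3 0 -2 0 0 0 5" --pt "0 0 0 0 0 0 5"

```text
t: 13.25
tool_pos: [0.4651, 0.0443, 0.0829]
tool_rot: [0.977, 0.202, 0.06, -0.012]
force: [0.0, 0.0, -1.4]
opening: 0.158
gripper_force: 42.1
```

carry_out --pt "1.2 0 -10 0 0 0 5" --pt "2.4 0 -20 0 0 0 5" --pt "2.4 0 -20 0 0 0 5" --pt "2.4 0 -20 0 0 0 5" --pt "1 0 -8 0 0 0 5" --pt "0 0 0 0 -0.062 0 5" --pt "0 0 0 0 -0.061 0 5" --pt "4 -19 0 0 0 0 5" --pt "8 -35 0 0 0 0 5" --pt "8 -35 0 0 0 0 5" --pt "8 -35 0 0 0 0 5" --pt "8 -35 0 0 0 0 5" --pt "8 -35 0 0 0 0 5" --pt "6 -27 0 0 0 0 5" --pt "3 -14 0 0 0 0 5" --pt "0 0 0 0 0 0 5" --pt "0 0 0 0 0 0 5" --pt "0 0 0 0 0 0 5"

```text
t: 15.05
tool_pos: [0.4204, 0.2801, 0.1608]
tool_rot: [0.979, 0.202, -0.001, 0.0]
force: [0.6, -0.0, -1.2]
opening: 0.149
gripper_force: 42.1
```

```bash
python3 - <<'E'
from cov import *
o=arm.get_obs(); print(o['t'],o['tool_pos'],o['tool_rot'],o['force'],o['opening'])
im,d=arm.camera("side"); cv2.imwrite("pics/s4.png",cv2.resize(im[90:250,180:420],(720,480)))
P=pts("side",d,np.ones(d.shape,bool))-[*o['tool_pos'][:2],0]
a=.408;C=np.array([[np.cos(a),-np.sin(a)],[np.sin(a),np.cos(a)]]);L=np.c_[P[:,:2]@C,P[:,2]]
s=(abs(L[:,0])<.065)&(abs(L[:,1])<.055)&(abs(L[:,2]-o['tool_pos'][2]+.003)<.012)&~((abs(L[:,0])<.025)&(abs(L[:,1])<.03))
Q=L[s]; 
for k in range(4):
    c=np.linalg.lstsq(np.c_[Q[:,:2],np.ones(len(Q))],Q[:,2],rcond=None)[0]; r=Q[:,2]-np.c_[Q[:,:2],np.ones(len(Q))]@c; Q=Q[abs(r)<max(2*r.std(),.002)]
print(s.sum(),len(Q),c.round(4),r.std(),Q.min(0),Q.max(0))
E
```

```text
15.05 [0.42036675 0.28007017 0.16082127] [ 9.79422200e-01  2.01820872e-01 -6.43002258e-04  2.75864482e-04] [ 0.5992836  -0.01726326 -1.15761889] 0.14851364771905065
473 393 [0.0026 0.0009 0.1587] 0.0009397092422259722 [-0.05575517 -0.05306687  0.15653807] [0.06326176 0.04998206 0.16058675]
```

View pics/s4.png

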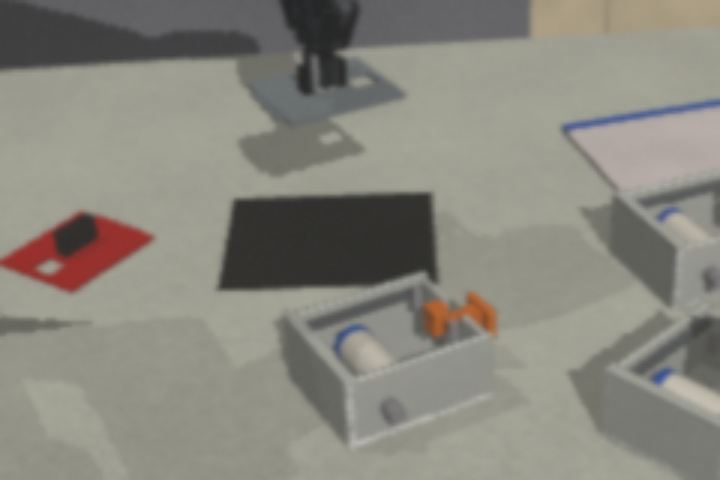

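The cover is held level above the mat, within about 0.003 rad, and the opened box shows its filter. Now I lower it.

carry_out --pt "0 0 15 0 0 0 5" --pt "0 0 30 0 0 0 5" --pt "0 0 30 0 0 0 5" --pt "0 0 30 0 0 0 5" --pt "0 0 20 0 0 0 5" --pt "0 0 10 0 0 0 5" --pt "0 0 5 0 0 0 5" --pt "0 0 3 0 0 0 5" --pt "0 0 2 0 0 0 5" --pt "0 0 0 0 0 0 5" --pt "0 0 0 0 0 0 5"

```text
t: 16.2
tool_pos: [0.4205, 0.2813, 0.0167]
tool_rot: [0.979, 0.203, 0.0, -0.0]
force: [0.3, -0.5, -0.6]
opening: 0.158
gripper_force: 42.1
```

carry_out --pt "0 0 1 0 0 0 5" --pt "0 0 1 0 0 0 5" --pt "0 0 1 0 0 0 5" --pt "0 0 0 0 0 0 5" --pt "0 0 0 0 0 0 5"

```text
t: 16.7
tool_pos: [0.4199, 0.281, 0.0129]
tool_rot: [0.979, 0.203, -0.001, 0.0]
force: [-0.7, 0.0, -0.9]
opening: 0.153
gripper_force: 42.1
```

carry_out --pt "0 0 1 0 0 0 5" --pt "0 0 0.5 0 0 0 5" --pt "0 0 0 0 0 0 5" --pt "0 0 0 0 0 0 5"

```text
t: 17.1
tool_pos: [0.42, 0.281, 0.0114]
tool_rot: [0.979, 0.202, -0.001, 0.0]
force: [0.3, -0.4, -0.4]
opening: 0.153
gripper_force: 42.1
```

carry_out --pt "0 0 0.5 0 0 0 5" --pt "0 0 0.5 0 0 0 5" --pt "0 0 0 0 0 0 5"

```text
t: 17.4
tool_pos: [0.42, 0.2811, 0.0106]
tool_rot: [0.979, 0.203, -0.001, 0.0]
force: [-0.1, -1.3, -0.3]
opening: 0.154
gripper_force: 42.4
```

carry_out --pt "0 0 0.5 0 0 0 5" --pt "0 0 0.5 0 0 0 5" --pt "0 0 0 0 0 0 5"

```text
t: 17.7
tool_pos: [0.4201, 0.2811, 0.0105]
tool_rot: [0.979, 0.203, -0.001, 0.0]
force: [-4.4, -2.0, 9.8]
opening: 0.158
gripper_force: 43.8
```

Contact with the mat. I release gently and rise.

carry_out --pt "0 0 -0.5 0 0 0 5" --pt "0 0 0 0 0 0 5" --pt "0 0 0 0 0 0 20" --pt "0 0 0 0 0 0 35" --pt "0 0 0 0 0 0 35" --pt "0 0 0 0 0 0 35" --pt "0 0 -5 0 0 0 35" --pt "0 0 -20 0 0 0 35" --pt "0 0 -40 0 0 0 35" --pt "0 0 -40 0 0 0 35" --pt "0 0 -40 0 0 0 35" --pt "0 0 0 0 0 0 35" --pt "0 0 0 0 0 0 35"

```text
t: 19.0
tool_pos: [0.4206, 0.2813, 0.1561]
tool_rot: [0.979, 0.203, 0.001, -0.0]
force: [0.1, 0.1, -0.2]
opening: 0.414
gripper_force: 0.0
```

```bash
python3 - <<'E'
from h import *
o=arm.get_obs(); print(o['t'],o['tool_pos'],o['force'])
im,d=arm.camera("side"); cv2.imwrite("pics/s5.png",cv2.resize(im[90:250,180:420],(720,480)))
P=pts("side",d,np.ones(d.shape,bool))-[.42,.281,0]
s=(abs(P[:,0])<.1)&(abs(P[:,1])<.1)&(P[:,2]<.05)
a=.408;C=np.array([[np.cos(a),-np.sin(a)],[np.sin(a),np.cos(a)]]);L=np.c_[P[:,:2]@C,P[:,2]][s]
f=L[L[:,2]>.026]; print("fin",f.mean(0),f[:,2].max())
for x in(-.04,.04):
  for y in(-.035,.035):
    q=L[(abs(L[:,0]-x)<.012)&(abs(L[:,1]-y)<.01)]; print(x,y,len(q),np.median(q[:,2]) if len(q) else None)
E
```

```text
19.0 [0.42064846 0.28133504 0.15614708] [ 0.06734764  0.13647169 -0.21382041]
fin [ 0.0022147  -0.0044066   0.03215808] 0.03706452838517138
-0.04 -0.035 40 0.007875564484119357
-0.04 0.035 31 0.008612573413640745
0.04 -0.035 29 0.008394494246415585
0.04 0.035 12 0.00856599149685261
```

View pics/s5.png

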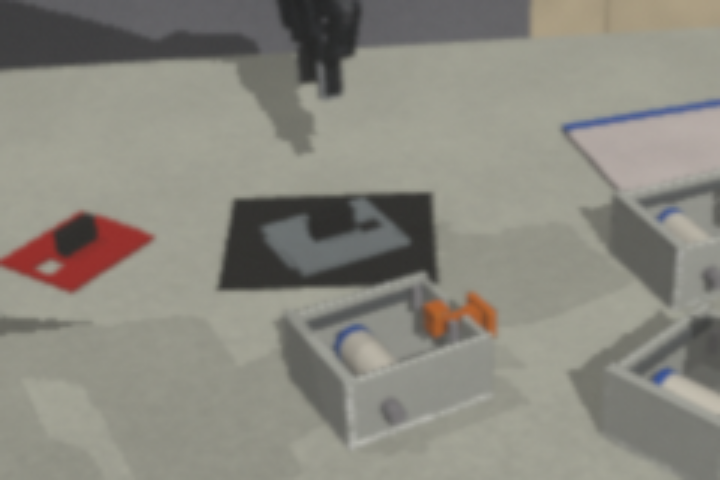

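The cover lies flat and fin up near the middle of the mat, at about (335, 235) in the crop. The gripper is clear.

```bash
python3 -c "
from workcell import arm
print(arm.finish_job())"
```

```text
the job is handed in; nothing more can be done
None
```

The job is handed in (its verdict was not shown): the tab was pressed at about 8 N until the cover popped up by itself, and the cover now lies flat, fin up, in the middle of the black mat with the gripper clear.

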